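Open the craft-knife locker by its paddle latch

TASK

Open the small craft-knife locker on the table: with the door still shut, lift its paddle handle until you feel it come up against its stop so that the hidden pawl is withdrawn, and, keeping it up until the pawl is clear, swing the door wide open, at least 70 degrees. Be gentle: do not force the paddle past its stop and do not tug the door while the pawl still holds it. Then let the paddle drop back down, let go, leave the door standing open, and leave the glue jar, pencil tin and tape roll alone.

Things in the scene. Friction and masses are not known exactly. Their poses are not given: they have to be found in the camera images.
- locker: grey steel tool locker fixed to the table, 140 deep (x) x 240 wide (y) x 180 mm high. Origin: on the table at the middle of its front face, the body reaching to +x from there. Its own -x axis points out of the front (the door side, towards the robot), +y to the hinge side, z up. The door (12 mm thick, 230 wide, 170 high) covers the front.
- door_hinge (a point): point on the door's upright hinge line, at the height of the paddle's pivot (145 mm above the table); in the locker's frame at x = -6, y = +115 mm. Fixed.
- paddle_pivot (a point): centre of the paddle's level pivot pin on the door's front, 165 mm from the hinge line along the door, 9 mm in front of it, 145 mm above the table; moves with the door. Axes are the door's: -x out of its face, y along it towards the hinge, z up.
- paddle_grip (a point): centre of the steel paddle's broad end, 70 mm out from the pivot; moves with it. It juts level from the door near the free edge. Broad end 32 mm wide (along the door), 12 thick, 50 to 95 mm out from the pivot; then a neck 22 wide. Pinched across its width from above it turns between the pads as it lifts; rubbing adds 2 to 6 N and may let it lag by up to 8 mm. Axes: -x outwards, y along the pin.
- paddle (a joint): lift, rad; 0 = level, at rest; grows as the broad end rises on its arc (limit 1.1). Spring and weight resist with 3 N at the broad end, 5 N at 0.9 rad; let go, it drops back. Its hidden stop (rubbery, 3 to 6 N per mm) differs per locker, between 0.28 and 0.76 rad; the pawl is free only in the last 0.05 rad before the stop, so go right to it. Over 22 N against the stop is forcing it.
- door (a joint): opening, rad; 0 = shut, limit 1.9; grows as the free edge swings out towards the robot, clockwise seen from above. Stiff enough to stay where left (0.1 N m); 0.9 kg. Held by the pawl it moves under 1 degree, then is hard; over 30 N on the pawl is tugging. Past 0.2 rad the pawl no longer matters.
- glue: bystander: white glue jar, 52 mm across, 80 mm high, stands beside the locker on the free-edge side. Origin at centre of its underside.
- tin: bystander: green pencil tin, 190 x 75 x 24 mm, lies beside the locker on the hinge side. Origin at centre of its underside.
- tape: bystander: tape roll lying flat, 76 mm across, 25 mm high, on the free-edge side in front of the glue jar. Origin at centre of its underside.

How it is judged:
By the outcome, as a careful person would: the job done as asked, in the order asked, and still so for the second after the job is handed in, with the robot touching nothing.
It also fails if it takes over 69 s, if anything falls off the work surface, if the arm or the gripper's body presses on something with over 40 N, if the wrist force passes 120 N, or if a joint passes its speed limit or range.

ROBOT

A 7-joint arm with a two-finger parallel gripper is mounted at the origin on the work surface. World frame = base frame: x ahead of the robot, y to its left, z up, the work surface at z = 0. Lengths are in m, angles in rad, forces in N, time in s.
With the tool pointing down it reaches from about 0.35 to 0.9 m from the base axis. Payload 19.9 kg.
Tool frame: the origin (TCP) lies midway between the tips of the shut fingers; the grasp point (between the pads) lies 19 mm behind it (bot.grip_depth is the distance from the TCP to the grasp point, in m); z points along the fingers, y is the line along which they close (so a half turn about z gives the same grasp; the last joint's range is limited). The gripper opens to 94 mm and grips with 3 to 60 N. Pads are 16 mm wide; open, the fingers measure 119 mm over their backs; the gripper's body (75 mm by 177 mm) begins 78 mm behind the grasp point.
Start: joints at [-1.274, 0.417, -0.01, 1.614, 0.005, 1.111, -0.053], TCP at [0.207, 0.59, 0.168] pointing down, gripper open.
Joint ranges: [-2.81, 2.81], [-0.39, 2.02], [-1.27, 1.25], [0.06, 2.57], [-1.19, 4.33], [0.19, 2], [-2.82, 2.82]. Speed limits (rad/s): [1.89, 1.89, 2.39, 2.39, 3.01, 3.01, 3.01].

INTERFACE

Orientations are given as a 3x3 rotation matrix whose columns are the frame's x, y, z axes.
In Python, from rig import bot gives the robot as it stands.
- The arm moves only by the shell command python3 -m crank 'ROWS' [FORCE]. ROWS is JSON, a list of rows, each an object with "xyz": the shift along the tool's x, y, z in m, a list of three; "angular": the turn, a rotation vector about the tool's x, y, z in rad, a list of three; "jaw": the opening, from 0 (shut) to 1 (fully open). A call has 1 to 8 rows; each row shifts and turns the commanded pose from where the row before left it, along the tool's axes as they then stand; what a row does not reach is not made up. A row lasts 1/8 s, in which the tool goes at most 62.5 mm and 10.7 degrees, less where a joint would pass 70% of its speed; a pose out of reach is approached as far as the arm can. A call with a gripper value outside its range is refused whole. The fingers move at their own pace and stop on an object; FORCE is the grip in N (left out, the last holds). Time passes only in rows, so rows that do not move let the fingers close. It gives the time, the measured TCP pose, the force, the opening and the grip force at its end, in the units of the state.
- bot.observe(): the state, without advancing time (a new reading comes with each control period).
- bot.camera(name): name is "scene" or "side" or "wrist"; returns a dict with "frame" (480x640x3 uint8, blue, green, red), "intrinsics" (3x3 intrinsics, pixels), "R" (3x3) and "t" (3): a world point X has camera coordinates R X + t; the wrist camera has in their place "tool_from_camera" (4x4, takes a point from camera to tool coordinates, whose origin is the TCP and whose axes are the flange's). Camera axes: x right, y down, z forward; pixel columns grow to the right and rows downward; lengths in m; the calibration is good to about 2 mm. A picture is of the moment at which its call begins: read the wrist's pose just before it. There is no depth.
- bot.finish_job(): hands the job in; it is judged then, once.
The state is a dict: "time": time; "q": joint angles; "dq": joint speeds; "joint_efforts": joint torques, N m; "ee_pos": TCP position; "ee_rot": TCP orientation; "wrist_force": force on the tool from outside, world axes, zero at the start; "torque": the same for the moment, N m; "opening": finger opening in m; "grasp_force": force on a finger pad.
Only numpy, scipy, OpenCV 4.12 (cv2) and the standard library are available. Lean on these libraries where they do the work, as an engineer would, in place of code of your own. Each camera call takes 0.05 s, during which the arm holds its last target. There are 200 camera calls.

## Working session

There is one attempt and no reset: what is moved stays moved. The work goes in short steps, Python scripts to look and compute and a shell command to move; the robot and the scene stay as the last step left them, time stands still between calls to the robot, and variables do not carry over. Pictures are saved under pics/ and viewed, at most 10 in all, crops included, and the job is handed in when it is done.

```bash
ls; mkdir -p pics; python3 - <<'E'
from rig import bot
import cv2,json,numpy as np
np.set_printoptions(precision=4,suppress=True)
o=bot.observe()
print(o['time'],o['ee_pos'],o['ee_rot'],o['wrist_force'],o['opening'],bot.grip_depth)
for n in('scene','side'):
    c=bot.camera(n); cv2.imwrite(f'pics/{n}0.png',c['frame']); print(n,c['intrinsics'],c['R'],c['t'])
E
```

```text
pics
0.0 [0.207  0.5893 0.1672] [[-0.9435  0.3314 -0.0003]
 [ 0.3314  0.9435 -0.0011]
 [-0.0001 -0.0012 -1.    ]] [-0.4412  0.0264 -0.0697] 0.09402395095099607 0.0188
scene [[482.0098   0.     319.5649]
 [  0.     482.0098 240.7456]
 [  0.       0.       1.    ]] [[ 0.8355 -0.5495  0.0024]
 [-0.5026 -0.7659 -0.4009]
 [ 0.2221  0.3337 -0.9161]] [-0.4854  0.3318  0.8381]
side [[549.5022   0.     320.5727]
 [  0.     549.5022 232.8204]
 [  0.       0.       1.    ]] [[ 0.6896 -0.7242 -0.0002]
 [-0.5087 -0.4841 -0.7119]
 [ 0.5155  0.4911 -0.7022]] [-0.4106  0.361   0.8256]
```

View pics/scene0.png

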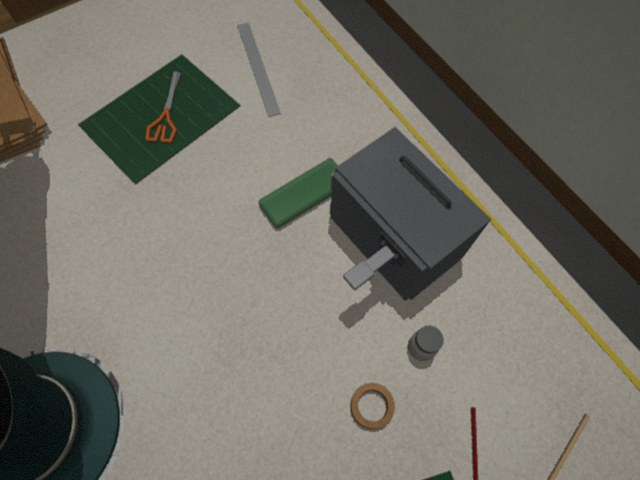

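View pics/side0.png

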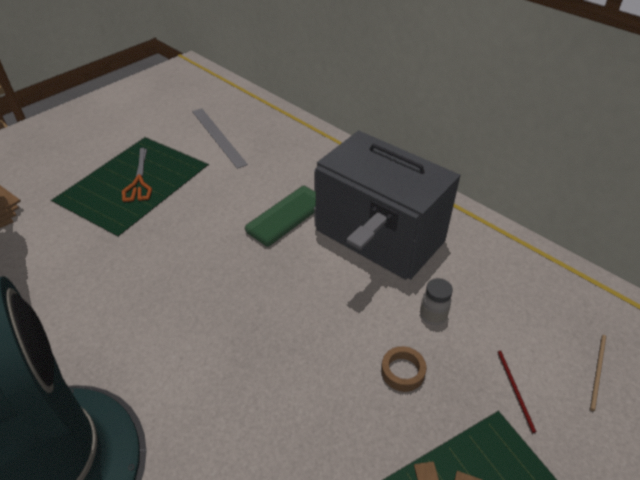

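The scene view shows the locker with its door edge running from about (332,180), the hinge end, to (425,268), the free end. The paddle tip is near (350,282). In the side view the same points are near (317,170), (415,213) and (355,243). I'll crop in for exact pixels.

```bash
python3 - <<'E'
import cv2,numpy as np
a=cv2.imread('pics/scene0.png')[165:305,325:445]; b=cv2.imread('pics/side0.png')[150:290,305:425+10]
f=lambda i:cv2.convertScaleAbs(cv2.resize(i[:, :120],None,fx=3.3,fy=3.3,interpolation=cv2.INTER_CUBIC),alpha=1.8,beta=10)
im=np.hstack([f(a),f(b)]); 
for k in range(0,140,20):
    y=int(k*3.3); cv2.putText(im,str(165+k),(0,y+10),0,.35,(0,255,255)); cv2.putText(im,str(150+k),(396,y+10),0,.35,(0,255,255)); cv2.line(im,(0,y),(791,y),(0,90,90),1)
    if k<120:
        cv2.line(im,(y,0),(y,461),(0,90,90),1); cv2.line(im,(396+y,0),(396+y,461),(0,90,90),1)
        cv2.putText(im,str(325+k),(y,458),0,.35,(0,255,0)); cv2.putText(im,str(305+k),(396+y,458),0,.35,(0,255,0))
cv2.imwrite('pics/crop1.png',im)
E
```

```text
(no output)
```

View pics/crop1.png

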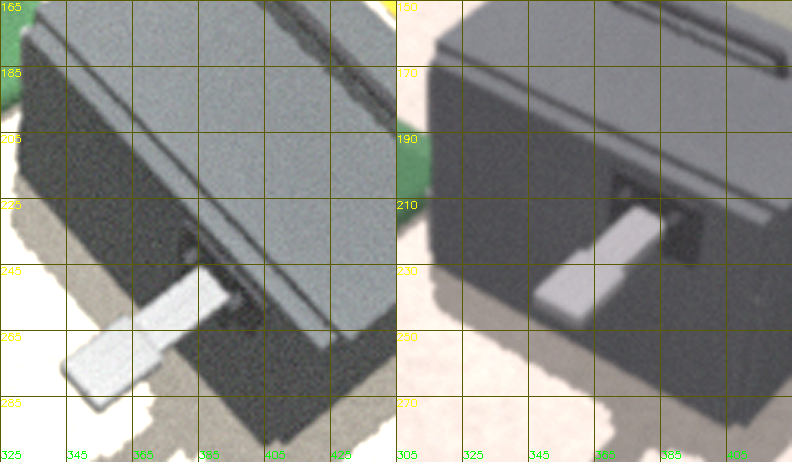

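The crop gives clear paddle tip corners: scene (343.5,276.5) and (354.7,287.1), side (346.8,238.8) and (360.8,247). The door's top front corners are at scene (331.7,175.6) and (422.6,270.5), side (316.5,169.7) and (417.7,217.3).

```bash
cat > h.py <<'E'
from rig import bot
import numpy as np, cv2
np.set_printoptions(precision=4,suppress=True)
def P(c): return c['intrinsics']@np.c_[c['R'],c['t']]
def tri(ca,cb,a,b):
    X=cv2.triangulatePoints(P(ca),P(cb),np.array(a,float).T,np.array(b,float).T); return (X[:3]/X[3]).T
def plane(c,p,z):
    d=c['R'].T@np.linalg.inv(c['intrinsics'])@np.r_[p,1]; o=-c['R'].T@c['t']; return o+d*(z-o[2])/d[2]
E
python3 - <<'E'
from h import *
s,d=bot.camera('scene'),bot.camera('side')
a=[(343.5,276.5),(354.7,287.1),(362,262),(373.5,272.9),(385.9,245.6),(395.3,255.3),(331.7,175.6),(422.6,270.5)]
b=[(346.8,238.8),(360.8,247),(363.8,226.7),(375.3,232.4),(377.7,212.4),(386.2,218.2),(316.5,169.7),(417.7,217.3)]
X=tri(s,d,a,b); print(X)
for n,z in zip(range(8),[.151]*6+[.175]*2): print(plane(s,a[n],z),plane(d,b[n],z))
v=X[7]-X[6]; print('door w',np.linalg.norm(v),'free dir deg',np.degrees(np.arctan2(v[1],v[0])))
w=X[1]+X[0]-X[4]-X[5]; print('paddle out dir',np.degrees(np.arctan2(w[1],w[0])))
print('glue',plane(d,(437,315),0),'tape',plane(d,(404,372),.0))
w=bot.camera('wrist'); print(w['tool_from_camera'])
E
```

```text
[[ 0.5651 -0.0935  0.1521]
 [ 0.5732 -0.1179  0.143 ]
 [ 0.6075 -0.0926  0.152 ]
 [ 0.6117 -0.1174  0.1511]
 [ 0.6576 -0.0872  0.1496]
 [ 0.6604 -0.1075  0.1459]
 [ 0.6507  0.0653  0.1713]
 [ 0.6721 -0.1625  0.1759]]
[ 0.5659 -0.0941  0.151 ] [ 0.5655 -0.0922  0.151 ]
[ 0.5708 -0.1192  0.151 ] [ 0.5672 -0.123   0.151 ]
[ 0.6062 -0.0899  0.151 ] [ 0.6094 -0.0939  0.151 ]
[ 0.6109 -0.1161  0.151 ] [ 0.6124 -0.1182  0.151 ]
[ 0.6573 -0.0879  0.151 ] [ 0.6561 -0.0879  0.151 ]
[ 0.6599 -0.1108  0.151 ] [ 0.6547 -0.1091  0.151 ]
[0.6486 0.0648 0.175 ] [0.6478 0.0608 0.175 ]
[ 0.672  -0.1617  0.175 ] [ 0.6734 -0.1625  0.175 ]
door w 0.2288218929820211 free dir deg -84.63845817141109
paddle out dir -174.69455055323056
glue [ 0.6469 -0.2536  0.    ] tape [ 0.507  -0.2829  0.    ]
[[ 0.0003 -0.9691 -0.2467  0.0718]
 [ 1.      0.0004 -0.0004  0.0012]
 [ 0.0005 -0.2467  0.9691 -0.2166]
 [ 0.      0.      0.      1.    ]]
```

The two views agree: locker yaw is about +5.3°, the hinge is near (0.655, 0.064), and the paddle grip is near (0.591, -0.105, 0.145). I'll move above the grip with tool y along the pin.

```bash
python3 -m crank '[{"xyz":[0,0,-0.045],"angular":[0,0,0],"jaw":1},{"xyz":[0,0,-0.045],"angular":[0,0,0],"jaw":1},{"xyz":[-0.037,-0.033,0],"angular":[0,0,0],"jaw":1},{"xyz":[-0.037,-0.033,0],"angular":[0,0,0],"jaw":1},{"xyz":[-0.037,-0.033,0],"angular":[0,0,0],"jaw":1},{"xyz":[-0.037,-0.033,0],"angular":[0,0,0],"jaw":1},{"xyz":[-0.037,-0.033,0],"angular":[0,0,0],"jaw":1},{"xyz":[-0.037,-0.033,0],"angular":[0,0,0],"jaw":1}]'
python3 -m crank '[{"xyz":[-0.037,-0.033,0],"angular":[0,0,0],"jaw":1},{"xyz":[-0.037,-0.033,0],"angular":[0,0,0],"jaw":1},{"xyz":[-0.037,-0.033,0],"angular":[0,0,0],"jaw":1},{"xyz":[-0.037,-0.033,0],"angular":[0,0,0],"jaw":1},{"xyz":[-0.037,-0.033,0],"angular":[0,0,0],"jaw":1},{"xyz":[-0.037,-0.033,0],"angular":[0,0,0],"jaw":1},{"xyz":[-0.037,-0.033,0],"angular":[0,0,0],"jaw":1},{"xyz":[-0.037,-0.033,0],"angular":[0,0,0],"jaw":1}]'
python3 -m crank '[{"xyz":[0,0,0],"angular":[0,0,-0.145],"jaw":1},{"xyz":[0,0,0],"angular":[0,0,-0.145],"jaw":1},{"xyz":[0,0,0],"angular":[0,0,-0.145],"jaw":1},{"xyz":[0,0,0],"angular":[0,0,0],"jaw":1}]'
python3 - <<'E'
from h import *
o=bot.observe(); print(o['q'],o['wrist_force'])
R,p=o['ee_rot'],o['ee_pos']
print(np.degrees(np.arctan2(R[1,1],R[0,1])), R.T@(np.array([.591,-.105,.25])-p))
E
```

```text
time: 1.25
ee_pos: [0.3515, 0.3277, 0.2579]
ee_rot: [[-0.943, 0.331, 0.0], [0.331, 0.943, 0.0], [-0.0, 0.0, -1.0]]
wrist_force: [1.3, 0.5, 0.4]
opening: 0.0941
grasp_force: 0.0
time: 2.25
ee_pos: [0.5433, -0.0193, 0.258]
ee_rot: [[-0.944, 0.331, 0.0], [0.331, 0.944, 0.0], [-0.0, 0.0, -1.0]]
wrist_force: [-0.1, 0.8, 1.0]
opening: 0.0942
grasp_force: 0.0
time: 2.75
ee_pos: [0.5427, -0.0179, 0.2579]
ee_rot: [[-0.995, -0.096, -0.0], [-0.096, 0.995, 0.0], [0.0, 0.0, -1.0]]
wrist_force: [-0.6, 0.6, -0.5]
opening: 0.0939
grasp_force: 0.0
[-0.4194  0.2068  0.4649  1.7175 -0.0975  1.2402  1.7359] [-0.5902  0.5526 -0.548 ]
95.52529937881081 [-0.0397 -0.0913  0.0079]
```

```bash
python3 -m crank '[{"xyz":[-0.020,-0.045,0],"angular":[0,0,0],"jaw":1},{"xyz":[-0.020,-0.045,0],"angular":[0,0,0],"jaw":1},{"xyz":[0,0,0],"angular":[0,0,0],"jaw":1},{"xyz":[0,0,0],"angular":[0,0,0],"jaw":1}]'
python3 - <<'E'
from h import *
o=bot.observe(); c=bot.camera('wrist'); cv2.imwrite('pics/w1.png',c['frame'])
import pickle; pickle.dump((o,c),open('w1.pkl','wb'))
T=np.eye(4);T[:3,:3]=o['ee_rot'];T[:3,3]=o['ee_pos'];M=np.linalg.inv(T@c['tool_from_camera'])
for X in ([.591,-.105,.151],[.5685,-.1065,.151],[.659,-.1,.151]):
    v=c['intrinsics']@(M@np.r_[X,1])[:3]; print(v[:2]/v[2])
E
```

```text
time: 3.25
ee_pos: [0.5911, -0.1031, 0.2576]
ee_rot: [[-0.996, -0.095, -0.001], [-0.095, 0.996, 0.0], [0.001, 0.0, -1.0]]
wrist_force: [-0.1, 0.5, 0.3]
opening: 0.0939
grasp_force: 0.0
[313.6699 227.2051]
[314.351  201.9944]
[312.2412 298.5529]
```

View pics/w1.png

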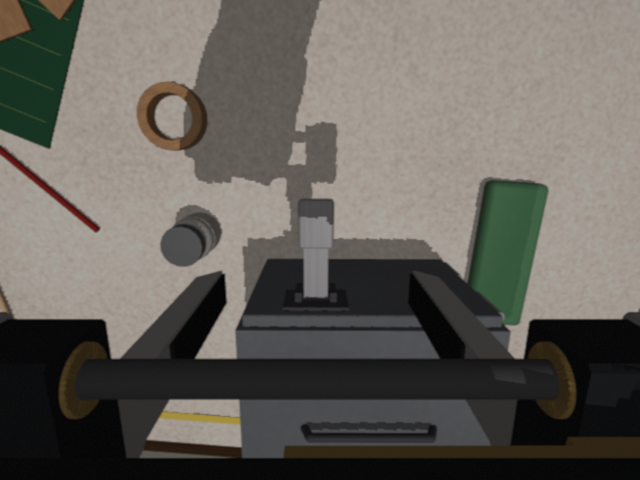

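The wrist view shows the broad end at columns 298–334 and rows 198–248, within 2 px of the prediction and centred between the fingers. The door's top edge lies level in the image. I'll descend and close.

```bash
python3 -m crank '[{"xyz":[0,0,0.03],"angular":[0,0,0],"jaw":1},{"xyz":[0,0,0.03],"angular":[0,0,0],"jaw":1},{"xyz":[0,0,0.03],"angular":[0,0,0],"jaw":1},{"xyz":[0,0,0.02],"angular":[0,0,0],"jaw":1},{"xyz":[0,0,0.02],"angular":[0,0,0],"jaw":1},{"xyz":[0,0,0],"angular":[0,0,0],"jaw":1},{"xyz":[0,0,0],"angular":[0,0,0],"jaw":1}]'
python3 -m crank '[{"xyz":[0,0,0],"angular":[0,0,0],"jaw":0.45},{"xyz":[0,0,0],"angular":[0,0,0],"jaw":0.45},{"xyz":[0,0,0],"angular":[0,0,0],"jaw":0.2},{"xyz":[0,0,0],"angular":[0,0,0],"jaw":0.2},{"xyz":[0,0,0],"angular":[0,0,0],"jaw":0.2},{"xyz":[0,0,0],"angular":[0,0,0],"jaw":0.2}]' 20
```

```text
time: 4.18
ee_pos: [0.5917, -0.1031, 0.1289]
ee_rot: [[-0.995, -0.097, 0.001], [-0.097, 0.995, 0.0], [-0.001, -0.0, -1.0]]
wrist_force: [0.5, -0.2, 0.4]
opening: 0.0938
grasp_force: 0.0
time: 4.92
ee_pos: [0.5913, -0.1036, 0.1279]
ee_rot: [[-0.995, -0.097, -0.0], [-0.097, 0.995, -0.0], [0.0, -0.0, -1.0]]
wrist_force: [0.3, 0.3, 0.1]
opening: 0.0372
grasp_force: 0.0
```

```bash
python3 -m crank '[{"xyz":[0,0,0],"angular":[0,0,0],"jaw":0.2},{"xyz":[0,0,0],"angular":[0,0,0],"jaw":0.2},{"xyz":[0,0,0],"angular":[0,0,0],"jaw":0.2}]' 20
```

```text
time: 5.3
ee_pos: [0.5913, -0.1036, 0.1279]
ee_rot: [[-0.995, -0.097, 0.0], [-0.097, 0.995, -0.0], [0.0, -0.0, -1.0]]
wrist_force: [0.8, 0.4, -1.0]
opening: 0.0189
grasp_force: 0.0
```

The jaws closed to 19 mm without touching anything. I need to look.

```bash
python3 - <<'E'
from h import *
c=bot.camera('wrist')['frame']; s=bot.camera('side')['frame'][130:300,280:450]
cv2.imwrite('pics/v2.png',np.hstack([cv2.resize(c,(440,330)),cv2.convertScaleAbs(cv2.resize(s,(330,330),interpolation=3),alpha=1.6)]))
E
```

```text
(no output)
```

View pics/v2.png

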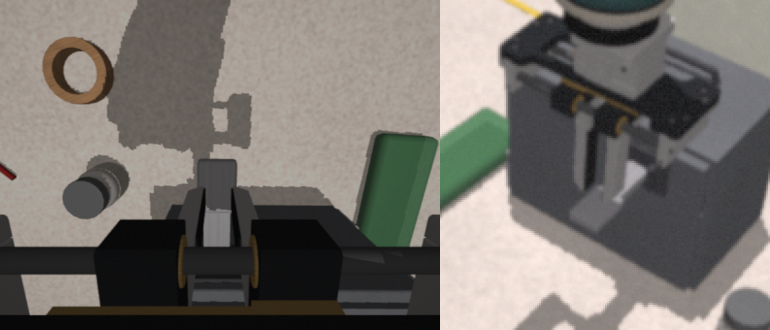

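```bash
python3 - <<'E'
from h import *
o=bot.observe();print(o['opening'],o['grasp_force'],o['ee_pos'])
R,p=o['ee_rot'],o['ee_pos']
out=[]
for n,(y,x) in (('side',(185,320)),('scene',(220,320))):
    c=bot.camera(n); f=c['frame']
    for q in (p,p-R[:,2]*.019):
        v=P(c)@np.r_[q,1]; v=v[:2]/v[2]; print(n,v)
    out.append(cv2.convertScaleAbs(cv2.resize(f[y:y+80,x:x+80],(400,400),interpolation=3),alpha=1.7,beta=10))
cv2.imwrite('pics/v3.png',np.hstack(out))
E
```

```text
0.018903538240020598 0.0 [ 0.5913 -0.1036  0.1279]
side [360.6474 243.573 ]
side [361.1915 236.1061]
scene [358.3743 277.7086]
scene [359.2454 273.9237]
```

View pics/v3.png

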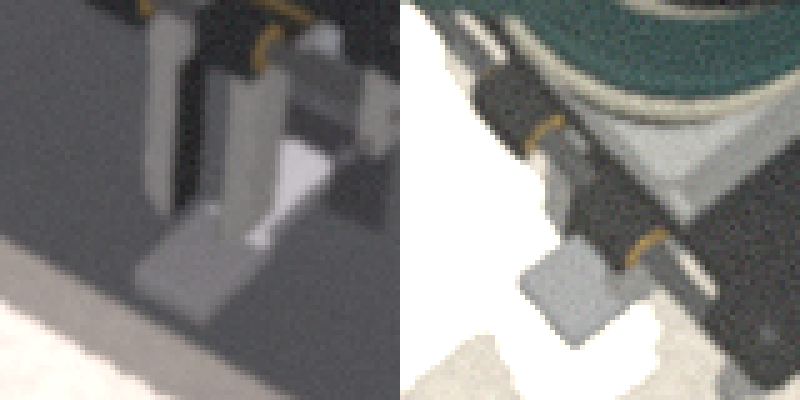

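The side view shows the fingertips ending on or above the paddle, near (352,227) and (367,233). The TCP projects lower, at (360.6,243.6). I'll check the real tip length numerically.

```bash
python3 - <<'E'
from h import *
import pickle
o,c=pickle.load(open('w1.pkl','rb')); K=c['intrinsics']; M=np.linalg.inv(c['tool_from_camera'])
def pr(X): v=K@(M@np.r_[X,1])[:3]; return v[:2]/v[2]
print(K[0,0])
for z in (0,-.02,-.04): print(z,pr([0,-.047,z]),pr([0,.047,z]))
o=bot.observe(); d=bot.camera('side'); R,p=o['ee_rot'],o['ee_pos']
for y in(-.016,.016):
  for x in (-.008,.008):
    for z in (0,-.01,-.02,-.03):
        v=P(d)@np.r_[p+R@[x,y,z],1]; print(x,y,z,v[:2]/v[2])
E
```

```text
372.2411419652708
0 [238.2484 264.987 ] [392.031  265.0473]
-0.02 [230.9015 276.1891] [399.0042 276.2567]
-0.04 [222.046  289.6915] [407.4096 289.7681]
-0.008 -0.016 0 [370.4984 244.9865]
-0.008 -0.016 -0.01 [370.8544 241.0821]
-0.008 -0.016 -0.02 [371.2156 237.1213]
-0.008 -0.016 -0.03 [371.582  233.1029]
0.008 -0.016 0 [365.4188 250.0708]
0.008 -0.016 -0.01 [365.7414 246.167 ]
0.008 -0.016 -0.02 [366.0687 242.2064]
0.008 -0.016 -0.03 [366.4008 238.1877]
-0.008 0.016 0 [355.964  237.2207]
-0.008 0.016 -0.01 [356.2123 233.3166]
-0.008 0.016 -0.02 [356.4642 229.3568]
-0.008 0.016 -0.03 [356.7197 225.3404]
0.008 0.016 0 [350.8249 242.1628]
0.008 0.016 -0.01 [351.0389 238.2583]
0.008 0.016 -0.02 [351.2559 234.2978]
0.008 0.016 -0.03 [351.4761 230.28  ]
```

Both cameras put the actual fingertips about 33 mm short of the reported TCP, so the tips are around z = 0.16, above the paddle. I'll open the jaws, go about 32 mm lower and close again.

```bash
python3 -m crank '[{"xyz":[0,0,-0.01],"angular":[0,0,0],"jaw":0.75},{"xyz":[0,0,0],"angular":[0,0,0],"jaw":0.75},{"xyz":[0,0,0],"angular":[0,0,0],"jaw":0.75},{"xyz":[0,0,0],"angular":[0,0,0],"jaw":0.75},{"xyz":[0,0,0],"angular":[0,0,0],"jaw":0.75},{"xyz":[0,0,0],"angular":[0,0,0],"jaw":0.75},{"xyz":[0,0,0],"angular":[0,0,0],"jaw":0.75},{"xyz":[0,0,0.01],"angular":[0,0,0],"jaw":0.75}]'
python3 -m crank '[{"xyz":[0,0,0.008],"angular":[0,0,0],"jaw":0.75},{"xyz":[0,0,0.008],"angular":[0,0,0],"jaw":0.75},{"xyz":[0,0,0.008],"angular":[0,0,0],"jaw":0.75},{"xyz":[0,0,0.008],"angular":[0,0,0],"jaw":0.75},{"xyz":[0,0,0],"angular":[0,0,0],"jaw":0.75}]'
python3 -m crank '[{"xyz":[0,0,0],"angular":[0,0,0],"jaw":0.2},{"xyz":[0,0,0],"angular":[0,0,0],"jaw":0.2},{"xyz":[0,0,0],"angular":[0,0,0],"jaw":0.2},{"xyz":[0,0,0],"angular":[0,0,0],"jaw":0.2},{"xyz":[0,0,0],"angular":[0,0,0],"jaw":0.2},{"xyz":[0,0,0],"angular":[0,0,0],"jaw":0.2},{"xyz":[0,0,0],"angular":[0,0,0],"jaw":0.2},{"xyz":[0,0,0],"angular":[0,0,0],"jaw":0.2}]' 20
```

```text
time: 6.55
ee_pos: [0.5917, -0.1036, 0.128]
ee_rot: [[-0.995, -0.097, 0.001], [-0.097, 0.995, -0.0], [-0.001, -0.0, -1.0]]
wrist_force: [-0.4, -0.8, -0.1]
opening: 0.0704
grasp_force: 0.0
time: 7.18
ee_pos: [0.5909, -0.1035, 0.0952]
ee_rot: [[-0.995, -0.097, -0.001], [-0.097, 0.995, -0.0], [0.001, 0.0, -1.0]]
wrist_force: [-0.7, -0.1, 0.4]
opening: 0.0705
grasp_force: 0.0
time: 8.18
ee_pos: [0.5911, -0.1044, 0.096]
ee_rot: [[-0.995, -0.096, -0.0], [-0.096, 0.995, -0.001], [0.0, -0.001, -1.0]]
wrist_force: [-1.2, -6.3, 1.1]
opening: 0.0319
grasp_force: 20.0
```

It now grips the 32 mm broad end at 20 N. I'll lift along the arc (radius about 68 mm) and watch the vertical force.

```bash
python3 -m crank '[{"xyz":[-0.0001,-0.001,-0.0035],"angular":[0,0,0],"jaw":0.2},{"xyz":[-0.0003,0,-0.0034],"angular":[0,0,0],"jaw":0.2}]'
python3 -m crank '[{"xyz":[-0.0004,0,-0.0034],"angular":[0,0,0],"jaw":0.2},{"xyz":[-0.0006,0,-0.0034],"angular":[0,0,0],"jaw":0.2},{"xyz":[0,0,0],"angular":[0,0,0],"jaw":0.2}]'
python3 -m crank '[{"xyz":[-0.0008,0,-0.0034],"angular":[0,0,0],"jaw":0.2},{"xyz":[0,0,0],"angular":[0,0,0],"jaw":0.2}]'
```

```text
time: 8.43
ee_pos: [0.5915, -0.1044, 0.1027]
ee_rot: [[-0.995, -0.097, -0.001], [-0.097, 0.995, 0.0], [0.001, 0.0, -1.0]]
wrist_force: [0.4, -1.8, -5.1]
opening: 0.0317
grasp_force: 20.0
time: 8.8
ee_pos: [0.593, -0.1043, 0.1099]
ee_rot: [[-0.995, -0.097, 0.001], [-0.097, 0.995, -0.0], [-0.0, -0.0, -1.0]]
wrist_force: [0.2, -0.5, -4.9]
opening: 0.0315
grasp_force: 20.0
time: 9.05
ee_pos: [0.5937, -0.1043, 0.1132]
ee_rot: [[-0.995, -0.097, 0.0], [-0.097, 0.995, -0.0], [-0.0, -0.0, -1.0]]
wrist_force: [1.1, 0.8, -6.1]
opening: 0.0318
grasp_force: 20.0
```

```bash
python3 -m crank '[{"xyz":[-0.0006,0,-0.002],"angular":[0,0,0],"jaw":0.2},{"xyz":[0,0,0],"angular":[0,0,0],"jaw":0.2}]' | grep -E 'pos|force'
python3 -m crank '[{"xyz":[-0.0006,0,-0.002],"angular":[0,0,0],"jaw":0.2},{"xyz":[0,0,0],"angular":[0,0,0],"jaw":0.2}]'| grep -E 'pos|force'
```

```text
ee_pos: [0.5943, -0.1043, 0.1151]
wrist_force: [1.1, 0.1, -5.2]
grasp_force: 20.0
ee_pos: [0.5948, -0.1042, 0.1171]
wrist_force: [1.0, -0.5, -5.4]
grasp_force: 20.0
```

```bash
python3 -m crank '[{"xyz":[-0.0007,0,-0.002],"angular":[0,0,0],"jaw":0.2},{"xyz":[0,0,0],"angular":[0,0,0],"jaw":0.2}]' | grep -E 'pos|force'
python3 - <<'E'
from rig import bot
import numpy as np
print(np.round(bot.observe()['wrist_force'],1))
E
```

```text
ee_pos: [0.5955, -0.1042, 0.1191]
wrist_force: [0.5, -0.7, -7.0]
grasp_force: 20.0
[ 0.5 -0.7 -7. ]
```

```bash
python3 -m crank '[{"xyz":[-0.0007,0,-0.002],"angular":[0,0,0],"jaw":0.2},{"xyz":[0,0,0],"angular":[0,0,0],"jaw":0.2}]' | grep -E 'pos|force'
python3 -m crank '[{"xyz":[-0.0004,0,-0.001],"angular":[0,0,0],"jaw":0.2},{"xyz":[0,0,0],"angular":[0,0,0],"jaw":0.2}]'| grep -E 'pos|force'
```

```text
ee_pos: [0.5963, -0.1042, 0.1211]
wrist_force: [0.9, 0.3, -6.3]
grasp_force: 20.0
ee_pos: [0.5966, -0.1041, 0.122]
wrist_force: [1.3, -0.9, -7.2]
grasp_force: 20.0
```

```bash
python3 -m crank '[{"xyz":[-0.0008,0,-0.002],"angular":[0,0,0],"jaw":0.2},{"xyz":[0,0,0],"angular":[0,0,0],"jaw":0.2}]' | grep -E 'pos|force'
python3 -m crank '[{"xyz":[-0.0004,0,-0.001],"angular":[0,0,0],"jaw":0.2},{"xyz":[0,0,0],"angular":[0,0,0],"jaw":0.2}]'| grep -E 'pos|force'
```

```text
ee_pos: [0.5974, -0.1041, 0.1241]
wrist_force: [-0.5, -1.0, -6.9]
grasp_force: 20.0
ee_pos: [0.5978, -0.104, 0.125]
wrist_force: [0.6, -0.4, -6.7]
grasp_force: 20.0
```

```bash
python3 -m crank '[{"xyz":[-0.0009,0,-0.002],"angular":[0,0,0],"jaw":0.2},{"xyz":[0,0,0],"angular":[0,0,0],"jaw":0.2}]' | grep -E 'pos|force'
```

```text
ee_pos: [0.5987, -0.1039, 0.1271]
wrist_force: [0.2, -0.8, -6.1]
grasp_force: 20.0
```

```bash
python3 -m crank '[{"xyz":[-0.001,0,-0.002],"angular":[0,0,0],"jaw":0.2},{"xyz":[0,0,0],"angular":[0,0,0],"jaw":0.2}]' | grep -E 'pos|force'
python3 -m crank '[{"xyz":[-0.0005,0,-0.001],"angular":[0,0,0],"jaw":0.2},{"xyz":[0,0,0],"angular":[0,0,0],"jaw":0.2}]'| grep -E 'pos|force'
```

```text
ee_pos: [0.5997, -0.1038, 0.1291]
wrist_force: [0.6, -0.9, -6.7]
grasp_force: 20.0
ee_pos: [0.6001, -0.1038, 0.13]
wrist_force: [-0.5, -0.9, -7.4]
grasp_force: 20.0
```

```bash
python3 -m crank '[{"xyz":[-0.0011,0,-0.002],"angular":[0,0,0],"jaw":0.2},{"xyz":[0,0,0],"angular":[0,0,0],"jaw":0.2}]' | grep -E 'pos|force'
```

```text
ee_pos: [0.6013, -0.1037, 0.1321]
wrist_force: [-0.8, -1.6, -5.7]
grasp_force: 20.0
```

```bash
python3 -m crank '[{"xyz":[-0.0013,0,-0.002],"angular":[0,0,0],"jaw":0.2},{"xyz":[0,0,0],"angular":[0,0,0],"jaw":0.2}]' | grep -E 'pos|force'
python3 -m crank '[{"xyz":[-0.0006,0,-0.001],"angular":[0,0,0],"jaw":0.2},{"xyz":[0,0,0],"angular":[0,0,0],"jaw":0.2}]'| grep -E 'pos|force'
```

```text
ee_pos: [0.6025, -0.1036, 0.1341]
wrist_force: [-0.7, -1.7, -6.1]
grasp_force: 20.0
ee_pos: [0.6031, -0.1035, 0.135]
wrist_force: [-1.3, -1.5, -6.2]
grasp_force: 20.0
```

```bash
python3 -m crank '[{"xyz":[-0.0013,0,-0.002],"angular":[0,0,0],"jaw":0.2},{"xyz":[0,0,0],"angular":[0,0,0],"jaw":0.2}]' | grep -E 'pos|force'
python3 - <<'E'
from h import *
s=bot.camera('side')['frame'][170:270,310:410]; t=bot.camera('scene')['frame'][210:310,320:420]
cv2.imwrite('pics/v4.png',np.hstack([cv2.convertScaleAbs(cv2.resize(i,(400,400),interpolation=3),alpha=1.7,beta=10) for i in(s,t)]))
E
```

```text
ee_pos: [0.6045, -0.1034, 0.1372]
wrist_force: [-1.3, -2.1, -6.3]
grasp_force: 20.0
```

View pics/v4.png

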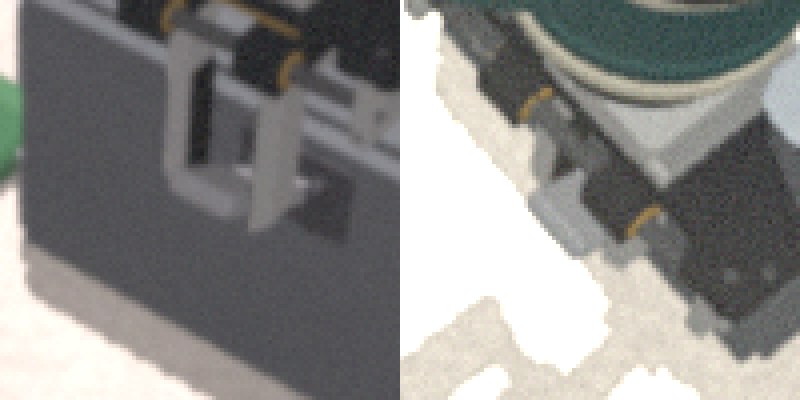

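The side view shows the paddle clearly tilted up between the pads, its end near crop (210,205). No stop felt yet, so I'll continue in small steps.

```bash
python3 -m crank '[{"xyz":[-0.0007,0,-0.001],"angular":[0,0,0],"jaw":0.2},{"xyz":[0,0,0],"angular":[0,0,0],"jaw":0.2}]' | grep -E 'pos|force'
python3 -m crank '[{"xyz":[-0.0007,0,-0.001],"angular":[0,0,0],"jaw":0.2},{"xyz":[0,0,0],"angular":[0,0,0],"jaw":0.2}]'| grep -E 'pos|force'
```

```text
ee_pos: [0.6051, -0.1033, 0.138]
wrist_force: [-1.6, -2.0, -6.4]
grasp_force: 20.0
ee_pos: [0.6059, -0.1033, 0.139]
wrist_force: [-0.9, -2.5, -6.5]
grasp_force: 20.0
```

```bash
python3 -m crank '[{"xyz":[-0.0007,0,-0.001],"angular":[0,0,0],"jaw":0.2},{"xyz":[0,0,0],"angular":[0,0,0],"jaw":0.2}]' | grep -E 'pos|force'
python3 -m crank '[{"xyz":[-0.0007,0,-0.001],"angular":[0,0,0],"jaw":0.2},{"xyz":[0,0,0],"angular":[0,0,0],"jaw":0.2}]'| grep -E 'pos|force'
```

```text
ee_pos: [0.6066, -0.1032, 0.1401]
wrist_force: [-0.4, -2.4, -7.5]
grasp_force: 20.0
ee_pos: [0.6073, -0.103, 0.1411]
wrist_force: [0.4, -3.1, -8.2]
grasp_force: 20.0
```

```bash
python3 -m crank '[{"xyz":[-0.0008,-0.0005,-0.001],"angular":[0,0,0],"jaw":0.2},{"xyz":[0,0,0],"angular":[0,0,0],"jaw":0.2}]' | grep -E 'pos|force'
```

```text
ee_pos: [0.6081, -0.1031, 0.142]
wrist_force: [-0.5, -1.3, -7.4]
grasp_force: 20.0
```

```bash
python3 -m crank '[{"xyz":[-0.0008,0,-0.001],"angular":[0,0,0],"jaw":0.2},{"xyz":[0,0,0],"angular":[0,0,0],"jaw":0.2}]' | grep -E 'pos|force'
```

```text
ee_pos: [0.6086, -0.103, 0.1427]
wrist_force: [-2.1, 0.8, -10.6]
grasp_force: 20.0
```

```bash
python3 -m crank '[{"xyz":[-0.0007,0,-0.001],"angular":[0,0,0],"jaw":0.2},{"xyz":[0,0,0],"angular":[0,0,0],"jaw":0.2}]' | grep -E 'pos|force'
```

```text
ee_pos: [0.6091, -0.103, 0.1434]
wrist_force: [-1.6, 2.4, -17.8]
grasp_force: 20.0
```

The stop is felt: Fz climbed from about -7 to -18 N over the last 1.5 mm. I'll ease the door open while holding the paddle, starting with tiny rotations about the hinge, which sits at (-0.062, 0.164) in the tool frame.

```bash
python3 -m crank '[{"xyz":[0.0016,0.0006,0],"angular":[0,0,0.01],"jaw":0.2},{"xyz":[0,0,0],"angular":[0,0,0],"jaw":0.2}]' | grep -E 'pos|force'
python3 -m crank '[{"xyz":[0.0016,0.0006,0],"angular":[0,0,0.01],"jaw":0.2},{"xyz":[0,0,0],"angular":[0,0,0],"jaw":0.2}]' | grep -E 'pos|force'
```

```text
ee_pos: [0.6077, -0.1026, 0.1437]
wrist_force: [0.9, 1.9, -21.9]
grasp_force: 20.0
ee_pos: [0.6061, -0.1021, 0.1438]
wrist_force: [1.4, 3.2, -22.7]
grasp_force: 20.0
```

```bash
python3 -m crank '[{"xyz":[0.0016,0.0006,0.0005],"angular":[0,0,0.01],"jaw":0.2},{"xyz":[0,0,0],"angular":[0,0,0],"jaw":0.2}]' | grep -E 'pos|force'
python3 -m crank '[{"xyz":[0.0033,0.0013,0],"angular":[0,0,0.02],"jaw":0.2},{"xyz":[0,0,0],"angular":[0,0,0],"jaw":0.2}]' | grep -E 'pos|force'
```

```text
ee_pos: [0.6046, -0.1017, 0.1437]
wrist_force: [1.7, 3.6, -20.0]
grasp_force: 20.0
ee_pos: [0.6011, -0.1007, 0.1437]
wrist_force: [1.9, 4.2, -19.3]
grasp_force: 20.0
```

```bash
python3 -m crank '[{"xyz":[0.0049,0.0024,0],"angular":[0,0,0.03],"jaw":0.2},{"xyz":[0.0049,0.0022,0],"angular":[0,0,0.03],"jaw":0.2},{"xyz":[0,0,0],"angular":[0,0,0],"jaw":0.2}]' | grep -E 'pos|force'
python3 -m crank '[{"xyz":[0.0065,0.0028,0],"angular":[0,0,0.04],"jaw":0.2},{"xyz":[0.0065,0.0028,0],"angular":[0,0,0.04],"jaw":0.2},{"xyz":[0,0,0],"angular":[0,0,0],"jaw":0.2}]' | grep -E 'pos|force'
python3 - <<'E'
from h import *
s=bot.camera('side')['frame'][130:290,280:440]; t=bot.camera('scene')['frame'][150:310,300:460]
cv2.imwrite('pics/v5.png',np.hstack([cv2.convertScaleAbs(cv2.resize(i,(400,400),interpolation=3),alpha=1.7,beta=10) for i in(s,t)]))
E
```

```text
ee_pos: [0.5908, -0.0969, 0.1436]
wrist_force: [-0.8, -1.0, -18.2]
grasp_force: 20.0
ee_pos: [0.5781, -0.0912, 0.1437]
wrist_force: [-1.0, -3.5, -19.0]
grasp_force: 20.0
```

View pics/v5.png

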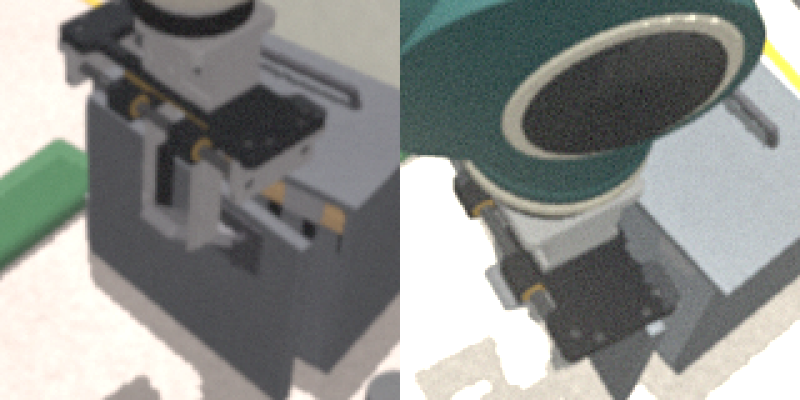

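The picture shows the door swung out with orange interior visible, and the paddle still held. I'll continue the arc.

```bash
python3 -m crank '[{"xyz":[0.0114,0.0042,0.0005],"angular":[0,0,0.07],"jaw":0.2},{"xyz":[0.0114,0.0045,0.0005],"angular":[0,0,0.07],"jaw":0.2},{"xyz":[0.0113,0.0047,0.0005],"angular":[0,0,0.07],"jaw":0.2},{"xyz":[0,0,0],"angular":[0,0,0],"jaw":0.2}]'
python3 -m crank '[{"xyz":[0.0113,0.0047,0],"angular":[0,0,0.07],"jaw":0.2},{"xyz":[0.0113,0.0047,0],"angular":[0,0,0.07],"jaw":0.2},{"xyz":[0.0113,0.0047,0],"angular":[0,0,0.07],"jaw":0.2},{"xyz":[0,0,0],"angular":[0,0,0],"jaw":0.2}]'
python3 - <<'E'
from h import *
o=bot.observe(); print(o['ee_rot'].T@o['wrist_force'],o['q'])
E
```

```text
time: 16.75
ee_pos: [0.5474, -0.0722, 0.143]
ee_rot: [[-0.954, 0.298, 0.001], [0.298, 0.954, -0.0], [-0.001, 0.0, -1.0]]
wrist_force: [-3.9, -3.3, -7.9]
opening: 0.0319
grasp_force: 20.0
time: 17.25
ee_pos: [0.5207, -0.0467, 0.1429]
ee_rot: [[-0.871, 0.491, 0.001], [0.491, 0.871, -0.0], [-0.001, 0.0, -1.0]]
wrist_force: [-6.3, -4.5, -5.5]
opening: 0.0317
grasp_force: 20.0
[ 3.3339 -7.0003  5.5007] [-0.4868  0.3021  0.6187  1.9103 -0.2075  0.9919  1.2828]
```

```bash
python3 -m crank '[{"xyz":[0.0113,0.0037,0],"angular":[0,0,0.07],"jaw":0.2},{"xyz":[0.0113,0.0042,0],"angular":[0,0,0.07],"jaw":0.2},{"xyz":[0.0113,0.0045,0],"angular":[0,0,0.07],"jaw":0.2},{"xyz":[0.0113,0.0045,0],"angular":[0,0,0.07],"jaw":0.2},{"xyz":[0,0,0],"angular":[0,0,0],"jaw":0.2}]'
python3 - <<'E'
from h import *
o=bot.observe(); print(o['ee_rot'].T@o['wrist_force'],o['q'])
E
```

```text
time: 17.88
ee_pos: [0.4948, -0.0058, 0.1429]
ee_rot: [[-0.703, 0.711, 0.002], [0.711, 0.703, 0.001], [-0.001, 0.002, -1.0]]
wrist_force: [0.8, 1.9, -7.7]
opening: 0.0314
grasp_force: 20.0
[0.7787 1.9032 7.6693] [-0.6219  0.2488  0.6624  1.9768 -0.1852  0.9728  0.9103]
```

```bash
python3 -m crank '[{"xyz":[0.0113,0.0047,0],"angular":[0,0,0.07],"jaw":0.2},{"xyz":[0.0113,0.0047,0],"angular":[0,0,0.07],"jaw":0.2},{"xyz":[0.0113,0.0046,0],"angular":[0,0,0.07],"jaw":0.2},{"xyz":[0.0113,0.0046,0],"angular":[0,0,0.07],"jaw":0.2},{"xyz":[0,0,0],"angular":[0,0,0],"jaw":0.2}]'
python3 - <<'E'
from h import *
o=bot.observe(); print(o['ee_rot'].T@o['wrist_force'],o['q'])
E
```

```text
time: 18.5
ee_pos: [0.4811, 0.0407, 0.1427]
ee_rot: [[-0.48, 0.877, 0.002], [0.877, 0.48, 0.001], [-0.0, 0.002, -1.0]]
wrist_force: [-1.6, 1.2, -4.4]
opening: 0.0321
grasp_force: 20.0
[ 1.7892 -0.8094  4.3639] [-0.7512  0.2272  0.69    2.0042 -0.1756  0.9666  0.5267]
```

```bash
python3 -m crank '[{"xyz":[0.0113,0.0046,0],"angular":[0,0,0.07],"jaw":0.2},{"xyz":[0.0113,0.0046,0],"angular":[0,0,0.07],"jaw":0.2},{"xyz":[0.0113,0.0046,0],"angular":[0,0,0.07],"jaw":0.2},{"xyz":[0.0113,0.0046,0],"angular":[0,0,0.07],"jaw":0.2},{"xyz":[0.0113,0.0046,0],"angular":[0,0,0.07],"jaw":0.2},{"xyz":[0,0,0],"angular":[0,0,0],"jaw":0.2}]'
python3 - <<'E'
from h import *
o=bot.observe(); print(o['ee_rot'].T@o['wrist_force'],o['q'])
E
```

```text
time: 19.25
ee_pos: [0.4826, 0.1015, 0.1425]
ee_rot: [[-0.15, 0.989, 0.001], [0.989, 0.15, 0.001], [0.001, 0.001, -1.0]]
wrist_force: [-5.5, 2.1, 0.5]
opening: 0.0318
grasp_force: 20.0
[ 2.9446 -5.1534 -0.5414] [-0.8856  0.2555  0.7157  1.981  -0.2023  0.975   0.0788]
```

The door is at about 87°. I'll lower the paddle back down along its arc, watching the force.

```bash
python3 -m crank '[{"xyz":[0.0033,-0.0008,0.004],"angular":[0,0,0],"jaw":0.2},{"xyz":[0.0031,0,0.004],"angular":[0,0,0],"jaw":0.2},{"xyz":[0.0027,0,0.0044],"angular":[0,0,0],"jaw":0.2},{"xyz":[0.0024,0,0.0044],"angular":[0,0,0],"jaw":0.2},{"xyz":[0.002,0,0.0047],"angular":[0,0,0],"jaw":0.2},{"xyz":[0,0,0],"angular":[0,0,0],"jaw":0.2}]'
python3 -m crank '[{"xyz":[0.0017,0,0.0048],"angular":[0,0,0],"jaw":0.2},{"xyz":[0.0013,0,0.0049],"angular":[0,0,0],"jaw":0.2},{"xyz":[0.001,0,0.005],"angular":[0,0,0],"jaw":0.2},{"xyz":[0,0,0],"angular":[0,0,0],"jaw":0.2}]'
```

```text
time: 20.0
ee_pos: [0.4802, 0.114, 0.1205]
ee_rot: [[-0.148, 0.989, 0.002], [0.989, 0.148, -0.0], [-0.001, 0.002, -1.0]]
wrist_force: [6.8, 0.4, -2.2]
opening: 0.0316
grasp_force: 20.0
time: 20.5
ee_pos: [0.4796, 0.118, 0.1057]
ee_rot: [[-0.148, 0.989, 0.002], [0.989, 0.148, -0.0], [-0.001, 0.002, -1.0]]
wrist_force: [6.2, -1.2, -1.8]
opening: 0.0319
grasp_force: 20.0
```

```bash
python3 -m crank '[{"xyz":[0.0005,0.0006,0.004],"angular":[0,0,0],"jaw":0.2},{"xyz":[0,0,0],"angular":[0,0,0],"jaw":0.2}]'|grep -E 'pos|for'
python3 -m crank '[{"xyz":[0.0003,0,0.003],"angular":[0,0,0],"jaw":0.2},{"xyz":[0,0,0],"angular":[0,0,0],"jaw":0.2}]'|grep -E 'pos|for'
```

```text
ee_pos: [0.4796, 0.1186, 0.1015]
wrist_force: [7.0, -1.1, -1.5]
grasp_force: 20.0
ee_pos: [0.4799, 0.1195, 0.0995]
wrist_force: [-0.6, 0.8, 19.8]
grasp_force: 20.0
```

The paddle is on its rest. I'll ease off, open, and lift straight up.

```bash
python3 -m crank '[{"xyz":[0,0,-0.0015],"angular":[0,0,0],"jaw":0.2},{"xyz":[0,0,0],"angular":[0,0,0],"jaw":0.75},{"xyz":[0,0,0],"angular":[0,0,0],"jaw":0.75},{"xyz":[0,0,0],"angular":[0,0,0],"jaw":0.75},{"xyz":[0,0,0],"angular":[0,0,0],"jaw":0.75},{"xyz":[0,0,0],"angular":[0,0,0],"jaw":0.75},{"xyz":[0,0,0],"angular":[0,0,0],"jaw":0.75}]'
python3 -m crank '[{"xyz":[0,0,-0.01],"angular":[0,0,0],"jaw":0.75},{"xyz":[0,0,-0.02],"angular":[0,0,0],"jaw":0.75},{"xyz":[0,0,-0.04],"angular":[0,0,0],"jaw":0.75},{"xyz":[0,0,-0.05],"angular":[0,0,0],"jaw":0.75},{"xyz":[0,0,-0.05],"angular":[0,0,0],"jaw":0.75}]'
```

```text
time: 21.88
ee_pos: [0.479, 0.1189, 0.1003]
ee_rot: [[-0.147, 0.989, -0.0], [0.989, 0.147, -0.0], [-0.0, -0.0, -1.0]]
wrist_force: [-0.4, -0.5, 0.5]
opening: 0.0707
grasp_force: 0.0
time: 22.5
ee_pos: [0.4789, 0.1186, 0.2726]
ee_rot: [[-0.147, 0.989, 0.0], [0.989, 0.147, 0.0], [0.0, 0.0, -1.0]]
wrist_force: [0.1, -0.3, -0.7]
opening: 0.0706
grasp_force: 0.0
```

Now I'll back away to +y and look at the result.

```bash
python3 -m crank '[{"xyz":[0.05,0,-0.02],"angular":[0,0,0],"jaw":0.75},{"xyz":[0.05,0,0],"angular":[0,0,0],"jaw":0.75},{"xyz":[0.05,-0.02,0],"angular":[0,0,0],"jaw":0.75},{"xyz":[0.05,-0.02,0],"angular":[0,0,0],"jaw":0.75},{"xyz":[0.05,-0.02,0],"angular":[0,0,0],"jaw":0.75},{"xyz":[0,0,0],"angular":[0,0,0],"jaw":0.75}]'
python3 - <<'E'
from h import *
t=[bot.camera(n)['frame'][90:430,220:540] for n in('side','scene')]
cv2.imwrite('pics/v6.png',np.hstack([cv2.convertScaleAbs(cv2.resize(i,(400,425),interpolation=3),alpha=1.5,beta=5) for i in t]))
E
```

```text
time: 23.25
ee_pos: [0.3804, 0.3603, 0.2904]
ee_rot: [[-0.153, 0.988, -0.0], [0.988, 0.153, -0.0], [-0.0, -0.0, -1.0]]
wrist_force: [0.3, -0.8, -0.2]
opening: 0.0705
grasp_force: 0.0
```

View pics/v6.png

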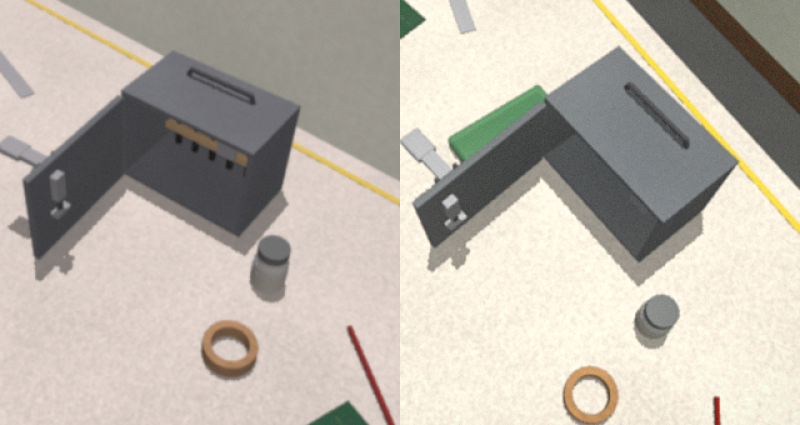

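The door stands open close to a right angle (free edge near (35,215) in the left half). The paddle is level, and the glue jar, tape and tin look undisturbed.

```bash
python3 -c "
from rig import bot
print(bot.finish_job())"
```

```text
the job is handed in; nothing more can be done
None
```

The locker door stands open at about 87°, the paddle was lifted to its stop first and is back down and released, the glue jar, tin and tape look undisturbed in the last picture, and the job was handed in at about 23 s.

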